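Bring out the step master and secure the cradle

TASK

Fetch the stepped setting master from its cradle: slide it straight forward along the cradle floor until its foot is clear of the overhanging lip, then lift it out and set it down gently, upright, in the middle of the dark granite plate. Then swing the cradle's keeper bar fully shut past its spring catch, so that the round disc master stays secured in its bay, and leave everything else where it is.

Things in the scene. Friction and masses are not known exactly. Their poses are not given: they have to be found in the camera images.
- cradle: two-bay storage cradle fixed to the bench (mm). Plate x -94..72, y -92..92, top (floor) at z = 10. Origin at bench level between the bays; -x is the open front (robot side). Bay centre lines at y = +34.5 and -34.5; guide rails (x -42..62, 10 high) leave 2.5 beside a foot. Back wall face at x = 62. Small stop block at x -65..-57, y -89..-71, top at 27
- lip_front (a point): middle of the lower front edge of the bright steel lip that overhangs the back of both bays: x = 34, y = 0, z = 24.5 in the cradle's frame. The lip reaches from here back to the wall, its top at z = 30.5; a foot that is home lies 26 under it, with 2.5 of clearance above
- step_master: stepped setting master (mm), loose, 0.4 to 0.7 kg: foot 120 (x) x 56 (y) x 12 high and a steel block 24 thick (y -12..12) with three steps; tops above the underside: 31.5 at x -50..-26, 45.5 at x -26..-2, 59.5 at x -2..22. Origin: centre of the underside. Home in either bay, axes as the cradle's, origin at x = -3..1. Grip across the block near x = -2, 36 above the underside
- disc_master: disc master, loose, stays home in the other bay: the same 120 x 56 x 12 foot with an upright round steel disc, 52 diameter, 24 thick (y -12..12), its centre at x = -14, 42 above the foot's underside, top at 68. Origin: centre of the foot's underside
- keeper (a joint): angle of the keeper bar, rad: 0 shut (across the front of both bays, along the cradle's -y), 1.57 pointing out of the front (-x); starts open at 1.3 to 1.6. Upright pivot, light friction, stays where left. From about 0.15 to 0.03 its end rides over a spring ball (about 4 N at the knob); then the ball rises in front of the bar, which rests on its stop at 0
- keeper_knob (a point): middle of the upright black knob on the keeper bar: 16.6 diameter, from 29 to 65 above the bench (this point at 47), 115 from the pivot axis. The bar is steel, 12 x 12 in section, 13 to 25 above the bench, and reaches 170 from the pivot
- keeper_hinge (a point): pivot axis of the keeper bar, at x = -72, y = 80, z = 19 in the cradle's frame; at joint angle q the bar points along (-sin q, -cos q) in the cradle's x, y
- granite_plate: small dark granite plate, 180 x 180, fixed on the bench, its top 30 above the bench; origin: centre of its underside, at bench height
- inspect_stamp: small black hand stamp standing upright, 24 x 24 x 63, a bystander left of the cradle; origin at the centre of its underside
- step_shaft: turned steel shaft with steps, 22 diameter, 101 long, lying on the bench in front of the granite plate, a bystander; origin under its middle
- hex_key: black bent hex key, 33 x 88 x 5, lying near the front edge of the bench, a bystander; origin under its middle

How it is judged:
On the way, in this order (a step that is already met when the one before it is completed fails the run):
1. the step master has been slid forward clear of the lip (26 mm or more from home), its foot still down on the cradle floor (less than 6 mm above it) and level (x of step_master in the frame of cradle between -0.11 and -0.026 m and z of step_master in the frame of cradle between 0.006 and 0.016 m and angle between step_master's own z axis and vertical below 0.1 rad), for 0.05 s.
2. the step master stands upright at rest on the granite plate, the middle of its foot within 35 mm of the plate's middle (horizontal distance between step_master and granite_plate below 0.035 m and z of step_master in the frame of granite_plate between 0.026 and 0.034 m and angle between step_master's own z axis and vertical below 0.06 rad and linear speed of step_master below 0.02 m/s), for 0.2 s.
At the end, for the whole second after the job is handed in: The step master stands upright and at rest on the granite plate, foot centre within 35 mm of the plate's middle; the keeper bar is shut (0.04 rad or less); the disc master is still down in its bay, at most 10 mm forward of home (all of step 2 and x of disc_master in the frame of cradle between -0.01 and 0.006 m and z of disc_master in the frame of cradle between 0.006 and 0.014 m and value of joint keeper between -0.03 and 0.04 rad); the robot touches nothing.
It fails at once if the step master is dropped or thrown onto the granite plate (faster than 0.5 m/s within 45 mm above it) (linear speed of step_master above 0.5 m/s and horizontal distance between step_master and granite_plate below 0.12 m and z of step_master in the frame of granite_plate below 0.075 m).
It fails at once if the step master is tipped by more than 30 degrees (angle between step_master's own z axis and vertical above 0.52 rad).
It fails at once if the disc master is lifted or pulled out of its bay (more than 20 mm) (distance of disc_master from where it was at the start of the episode above 0.02 m).
It fails at once if a bystander (stamp, shaft, hex key) is shifted by more than 30 mm (distance of any of inspect_stamp, step_shaft, hex_key from where it was at the start of the episode above 0.03 m).
It also fails if it takes over 64 s, if anything falls off the work surface, if the arm or the gripper's body presses on something with over 40 N, if the wrist force passes 120 N, or if a joint passes its speed limit or range.

ROBOT

A 7-joint arm with a two-finger parallel gripper is mounted at the origin on a cart in front of the work surface, level with it; the furniture and walls round the work are solid. World frame = base frame: x ahead of the robot, y to its left, z up, the work surface at z = 0. Lengths are in m, angles in rad, forces in N, time in s.
With the tool pointing down it reaches from about 0.425 to 0.875 m from the base axis. Payload 4.7 kg.
Tool frame: the origin (TCP) lies between the finger pads; the fingertips stand robot.tips_ahead ahead of it and the grasp point (between the pads) lies 2 mm behind it (robot.tips_ahead is the distance from the TCP to the fingertips, in m); z points along the fingers, y is the direction in which the jaws open and shut (so a half turn about z gives the same grasp; the last joint's range is limited). The gripper opens to 85 mm and grips with 20 to 120 N. Pads are 22 mm wide; open, the fingers measure 114 mm over their backs; the gripper's body (76 mm by 85 mm) begins 54 mm behind the grasp point. The pads swing forward as they close: fully open they stand 13 mm farther back than shut.
Start: joints at [-1.207, 0.321, -0.07, 1.45, 0.023, 1.371, -0.057], TCP at [0.223, 0.611, 0.248] pointing down, gripper open.
Joint ranges: [-2.86, 2.86], [-0.3, 2.09], [-1.38, 1.24], [0.06, 2.45], [-1.56, 4.7], [0.09, 2.05], [-2.69, 2.69]. Speed limits (rad/s): [2.57, 2.57, 3.14, 3.14, 3.14, 3.14, 3.14].

INTERFACE

Orientations are given as a unit quaternion [x, y, z, w].
In Python, from rig import robot, cams, order, cut_out gives the robot as it stands.
- The arm moves only by the shell command python3 -m creep 'ROWS' [FORCE]. ROWS is JSON, a list of rows, each an object of numbers: "hand": the opening, from 0 (shut) to 1 (fully open); "tx", "ty", "tz": the shift along the tool's x, y, z in mm; "ax", "ay", "az": the turn, a rotation vector about the tool's x, y, z in degrees. In form: [{"hand": .., "tx": .., "ty": .., "tz": .., "ax": .., "ay": .., "az": ..}, ...]. A call has 1 to 20 rows; each row is the pose to reach, as a shift and turn from the pose commanded when the call began, along the tool's axes at that moment; what a row does not reach only later rows make up. A row lasts 1/10 s, in which the tool goes at most 50 mm and 8.59 degrees, less where a joint would pass 70% of its speed; a pose out of reach is approached as far as the arm can. A call with a gripper value outside its range is refused whole. The fingers move at their own pace and stop on an object; FORCE is the grip in N (left out, the last holds). Time passes only in rows, so rows that repeat a pose let the fingers close. It gives the time, the measured TCP pose, the force and the opening at its end, in the units of the state.
- robot.get_state(): the state, without advancing time (a new reading comes with each control period).
- cams.grab_frame(name): name is "side" or "top"; returns the picture (384x512x3 uint8, red, green, blue); there is no depth.
- cams.camera_info(name): a dict with "fx", "fy", "cx", "cy" (pixels), "cam_to_world" (4x4, takes a point from camera to world coordinates). Camera axes: x right, y down, z forward; pixel columns grow to the right and rows downward; lengths in m; the calibration is good to about 2 mm. A picture is of the moment at which its call begins. camera_info takes no time and is no camera call.
- order.sign_off(): hands the job in, once; it reports no verdict.
Trained networks look in the newest picture that a camera, given by its name, has taken for a name from the list of things; names that differ only in an ending like _2 or _b are one class to them, and where a whole thing is asked for, a point or a joint stands for the part that bears it (a point fixed in the world has none). Each returns a list of dicts, best first, with "score" (0 to 1); they miss things now and then, are a little off and sometimes report something else, mostly with a low value. They report only what shows in the picture. A call takes as long as a camera call.
- cut_out(camera, target): "region" (384x512 bool, what is visible of it) and "box" ([centre column, centre row, width, height] in pixels, round what is visible of it).
The state is a dict: "t": time; "q": joint angles; "dq": joint speeds; "tau": joint torques, N m; "tool_pos": TCP position; "ee_rot": TCP orientation; "contact_force": force on the tool from outside, world axes, zero at the start; "wrist_torque": the same for the moment, N m; "finger_gap": finger opening in m.
Only numpy, scipy, OpenCV 4.12 (cv2) and the standard library are available. Lean on these libraries where they do the work, as an engineer would, in place of code of your own. Each camera call takes 0.05 s, during which the arm holds its last target.

## Working session

There is one attempt and no reset: what is moved stays moved. The work goes in short steps, Python scripts to look and compute and a shell command to move; the robot and the scene stay as the last step left them, time stands still between calls to the robot, and variables do not carry over. Pictures are saved under pics/ and viewed, and the job is handed in when it is done.

```bash
ls; mkdir -p pics; python3 - <<'E'
from rig import robot,cams,order,cut_out
import cv2,numpy as np
s=robot.get_state()
for k in s: print(k,np.round(s[k],4))
print(robot.tips_ahead)
for n in("side","top"):
    im=cams.grab_frame(n); cv2.imwrite(f"pics/{n}0.png",cv2.cvtColor(im,cv2.COLOR_RGB2BGR))
    c=cams.camera_info(n); print(n,c["fx"],c["fy"],c["cx"],c["cy"]); print(np.round(c["cam_to_world"],4))
    for t in["cradle","step_master","disc_master","keeper_knob","granite_plate","inspect_stamp","step_shaft","hex_key"]:
        print(t,[(round(d["score"],2),np.round(d["box"],1).tolist()) for d in cut_out(n,t)][:3])
E
```

```text
pics
t 0.0
q [-1.2069  0.3218 -0.0701  1.4517  0.0226  1.3708 -0.0569]
dq [ 0.0006 -0.0006 -0.0003 -0.0012  0.0001  0.0018  0.001 ]
tau [ 5.00000e-04 -4.93582e+01 -3.82100e-01 -3.14332e+01  1.28000e-02
  1.13000e-02  0.00000e+00]
tool_pos [0.2226 0.6102 0.2472]
ee_rot [ 1.740e-01  9.847e-01 -9.000e-04 -1.000e-04]
contact_force [0.6791 0.331  0.5679]
wrist_torque [-0.012  -0.0259 -0.0064]
finger_gap 0.0854
0.017
side 431.1301066165285 431.1301066165285 252.04034040717485 186.56925255423207
[[-0.9914 -0.0728  0.1091  0.3943]
 [-0.1304  0.4573 -0.8797  1.0278]
 [ 0.0141 -0.8863 -0.4628  0.5044]
 [ 0.      0.      0.      1.    ]]
cradle [(0.81, [250.3, 186.3, 133.0, 40.2])]
step_master [(0.88, [217.8, 169.6, 35.5, 24.8])]
disc_master [(0.7, [216.4, 182.7, 42.5, 29.4])]
keeper_knob [(0.61, [277.1, 190.0, 81.5, 24.8])]
granite_plate [(0.96, [246.5, 276.1, 122.7, 88.9])]
inspect_stamp [(0.51, [199.8, 211.8, 11.1, 32.1]), (0.44, [276.6, 190.6, 75.1, 28.1])]
step_shaft [(0.67, [331.2, 241.2, 12.5, 29.1]), (0.57, [275.3, 190.2, 76.2, 21.4])]
hex_key [(0.67, [277.1, 191.2, 76.5, 26.4]), (0.53, [320.4, 293.4, 11.9, 44.7])]
top 359.85624990217104 359.85624990217104 255.01555618454637 190.281617273159
[[-0.0241 -0.9837  0.178   0.3598]
 [-0.9996  0.0261  0.009   0.2495]
 [-0.0135 -0.1777 -0.984   0.9195]
 [ 0.      0.      0.      1.    ]]
cradle [(0.76, [316.9, 190.5, 84.8, 135.7])]
step_master [(0.8, [330.2, 158.8, 28.2, 40.4])]
disc_master [(0.97, [302.9, 167.8, 26.9, 43.5])]
keeper_knob [(0.72, [302.6, 218.9, 24.9, 72.6])]
granite_plate [(0.7, [191.9, 214.3, 79.6, 75.4])]
inspect_stamp [(0.64, [251.7, 155.9, 7.2, 13.0])]
step_shaft [(0.84, [242.2, 270.1, 41.8, 5.9])]
hex_key [(0.4, [184.8, 266.9, 25.3, 6.3])]
```

View pictures.

```bash
python3 - <<'E'
import cv2
a=cv2.imread("pics/side0.png")[130:340,140:400];cv2.imwrite("pics/side0c.png",cv2.resize(a,None,fx=2.9,fy=2.8,interpolation=cv2.INTER_CUBIC))
a=cv2.imread("pics/top0.png")[110:300,140:390];cv2.imwrite("pics/top0c.png",cv2.resize(a,None,fx=3,fy=3,interpolation=cv2.INTER_CUBIC))
E
```

```text
(no output)
```

View pics/side0c.png

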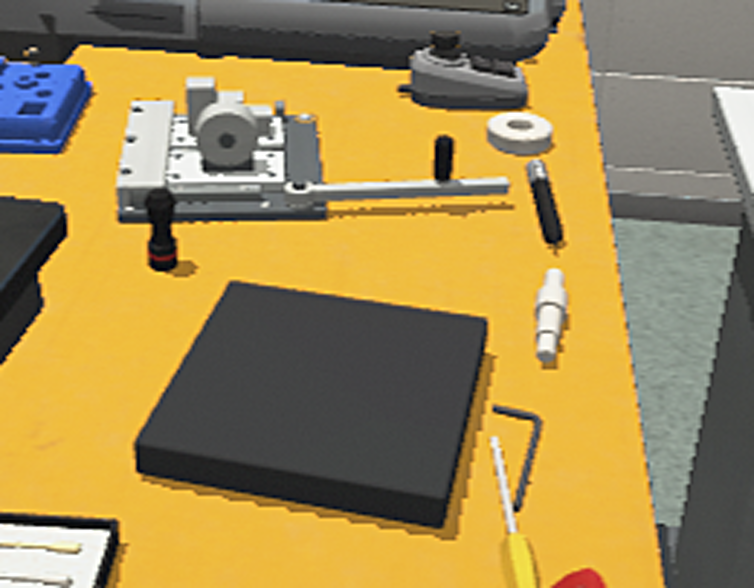

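View pics/top0c.png

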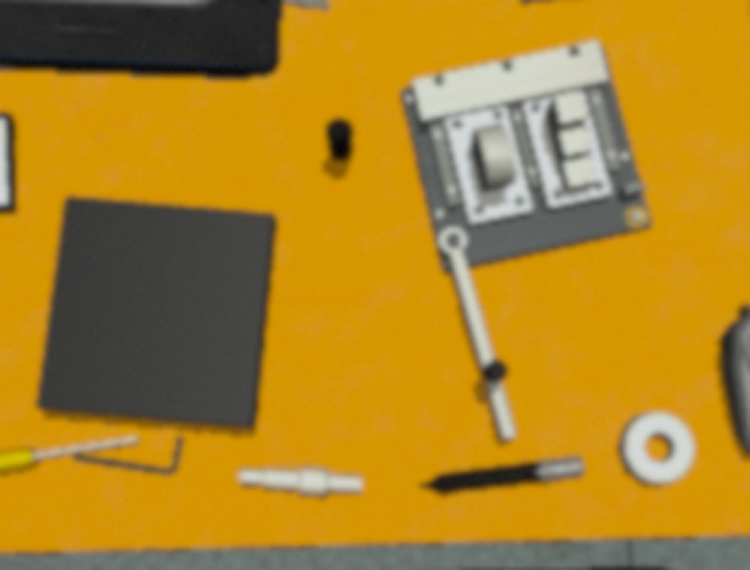

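View pics/top0.png

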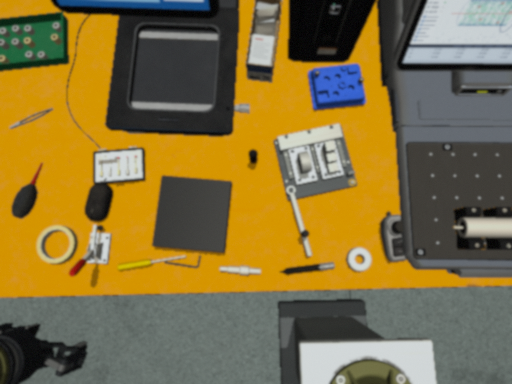

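```bash
python3 - <<'E'
import cv2
a=cv2.imread("pics/side0.png")[150:215,175:325];cv2.imwrite("pics/side0d.png",cv2.resize(a,None,fx=5,fy=5,interpolation=cv2.INTER_CUBIC))
a=cv2.imread("pics/top0.png")[118:198,268:363];cv2.imwrite("pics/top0d.png",cv2.resize(a,None,fx=7,fy=7,interpolation=cv2.INTER_CUBIC))
E
```

```text
(no output)
```

View pics/side0d.png

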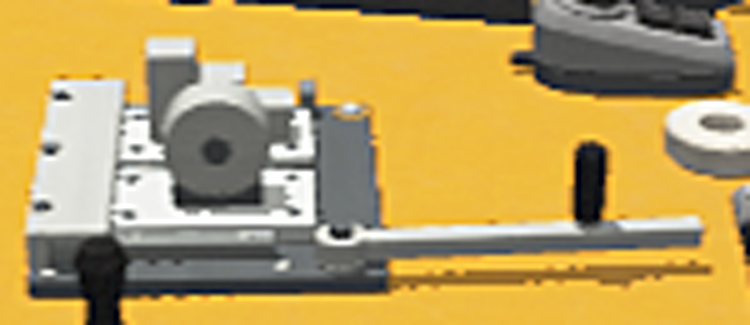

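View pics/top0d.png

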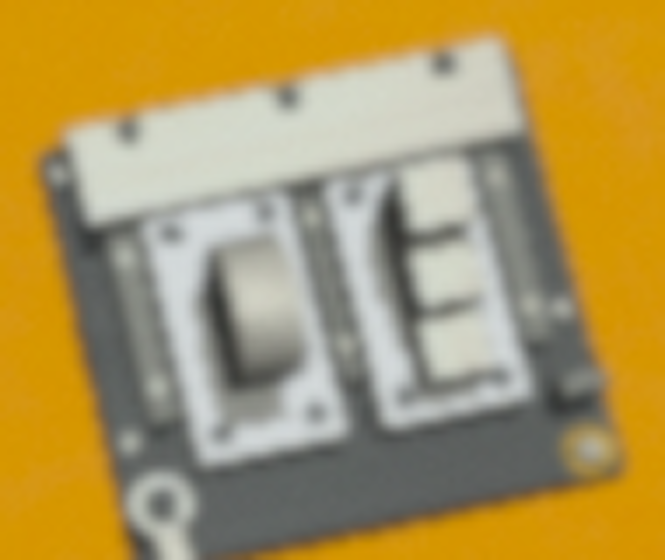

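```bash
cat > h.py <<'E'
import numpy as np
from scipy.optimize import least_squares
from rig import robot,cams,order,cut_out
def proj(n,P):
    c=cams.camera_info(n); T=np.linalg.inv(np.array(c["cam_to_world"]))
    p=np.atleast_2d(P)@T[:3,:3].T+T[:3,3]
    return np.c_[c["fx"]*p[:,0]/p[:,2]+c["cx"],c["fy"]*p[:,1]/p[:,2]+c["cy"]]
def ray(n,uv,z):
    c=cams.camera_info(n); T=np.array(c["cam_to_world"])
    d=T[:3,:3]@[(uv[0]-c["cx"])/c["fx"],(uv[1]-c["cy"])/c["fy"],1]; o=T[:3,3]
    return o+d*(z-o[2])/d[2]
def tf(p,P):
    x,y,a=p; P=np.atleast_2d(P)/1000.
    c,s=np.cos(a),np.sin(a)
    return np.c_[x+c*P[:,0]-s*P[:,1], y+s*P[:,0]+c*P[:,1],P[:,2]]
E
python3 - <<'E'
from h import *
t=lambda c,r:(268+(c+.5)/7-.5,118+(r+.5)/7-.5)
s=lambda c,r:(175+(c+.5)/5-.5,150+(r+.5)/5-.5)
top=[((-94,-92,10),t(622,478)),((34,0,30.5),t(306,181)),((-72,80,26),t(162,505)),((-63,34.5,22),t(277,451)),((-63,-34.5,22),t(460,415)),((72,92,10),t(45,158))]
sid=[((-94,92,0),s(388,292)),((-94,92,10),s(388,268)),((72,92,0),s(30,297)),((-72,80,26),s(343,235)),((-94,-92,10),s(372,108))]
A=np.array([a for a,_ in top]);a=np.array([b for _,b in top]);B=np.array([x for x,_ in sid]);b=np.array([y for _,y in sid])
def f(p):
    return np.r_[(proj("top",tf(p[:3],A))+p[3:5]-a).ravel(),(proj("side",tf(p[:3],B))+p[5:7]-b).ravel(),p[3:]*1.5]
r=least_squares(f,[.45,.1,0,0,0,0,0]);
print(r.x,r.cost);print(np.round(r.fun.reshape(-1,2),1))
np.save("cr.npy",r.x)
R=lambda uv,z:np.round(ray("top",uv,z)*1000,1)
def uv(c,r): return (140+(c+.5)/3-.5,110+(r+.5)/3-.5)
pl=[R(uv(*q),.03) for q in[(67,198),(275,216),(254,429),(40,408)]]
print(pl,np.mean(pl,0))
us=lambda c,r:(140+(c+.5)/2.9-.5,130+(r+.5)/2.8-.5)
pl=[ray("side",us(*q),.03)*1000 for q in[(235,281),(488,318),(443,527),(137,442)]]
print(np.round(pl,1),np.mean(pl,0))
print("knob top",R(uv(494,370),.065),"bar end",R(uv(507,438),.025))
print("hinge",tf(r.x[:3],[-72,80,19]))
for k,v in dict(stamp=(340,150),shaftL=(240,476),shaftR=(362,484),penL=(425,486),penR=(582,465),barend=(507,438)).items(): print(k,R(uv(*v),.01))
E
```

```text
[ 0.60659389  0.10261663  0.18243662 -0.10065706  0.21412093 -0.13197784
 -0.02516925] 4.171339163085415
[[ 0.8 -0.5]
 [ 0.5 -0.2]
 [-0.3 -0.1]
 [-0.2  0.9]
 [ 0.1  0.5]
 [-0.7 -1.1]
 [ 0.4  0.2]
 [ 0.5  1.3]
 [-0.5  0.3]
 [-0.2 -0.6]
 [ 0.  -1.1]
 [-0.2  0.3]
 [-0.2 -0. ]]
[array([564.7, 492.9,  30. ]), array([544.5, 316.9,  30. ]), array([368.2, 336.2,  30. ]), array([389.4, 511.2,  30. ])] [466.7 414.3  30. ]
[[543.4 321.1  30. ]
 [370.5 340.7  30. ]
 [390.5 539.7  30. ]
 [564.9 496.7  30. ]] [467.30739927 424.57495362  30.        ]
knob top [409.  143.5  65. ] bar end [356.1 130.7  25. ]
hinge [[0.52127466 0.1682263  0.019     ]]
stamp [605.7 261.1  10. ]
shaftL [330.5 350.   10. ]
shaftR [321.7 249.6  10. ]
penL [318.8 197.9  10. ]
penR [332.7  68.2  10. ]
barend [356.  128.7  10. ]
```

```bash
cat > ov.py <<'E'
from h import *
import cv2
def box(x0,x1,y0,y1,z0,z1):
    v=[(x,y,z) for x in(x0,x1) for y in(y0,y1) for z in(z0,z1)]
    return [(v[i],v[j]) for i in range(8) for j in range(i) if bin(i^j).count("1")==1]
L=box(-94,72,-92,92,0,10)
L+=[((34,-92,30.5),(34,92,30.5)),((34,-92,24.5),(34,92,24.5)),((72,-92,30.5),(72,92,30.5))]
def master(y,dx,cyl):
    E=box(-60+dx,60+dx,y-28,y+28,10,22)
    if cyl:
        for yy in(y-12,y+12):
            P=[(-14+dx+26*np.cos(a),yy,52+26*np.sin(a)) for a in np.linspace(0,6.283,25)]
            E+=list(zip(P[:-1],P[1:]))
    else:
        for a,b,h in((-50,-26,31.5),(-26,-2,45.5),(-2,22,59.5)): E+=box(a+dx,b+dx,y-12,y+12,22,10+h)
    return E
L+=master(34.5,-1,1)+master(-34.5,-1,0)+box(-65,-57,-89,-71,10,27)
def draw(src,n,crop,f,out,p,off=(0,0),lines=L):
    r0,r1,c0,c1=crop
    a=cv2.resize(cv2.imread(src)[r0:r1,c0:c1],None,fx=f,fy=f,interpolation=cv2.INTER_CUBIC)
    for A,B in lines:
        q=proj(n,tf(p,[A,B]))+off; q=(q-[c0,r0]+.5)*f-.5
        cv2.line(a,*[tuple(int(round(v)) for v in k) for k in q],(0,0,255),1,cv2.LINE_AA)
    cv2.imwrite(out,a)
if __name__=="__main__":
    p=np.load("cr.npy")
    draw("pics/top0.png","top",(118,203,268,363),7,"pics/ovt.png",p[:3],p[3:5])
    draw("pics/side0.png","side",(150,215,175,325),5,"pics/ovs.png",p[:3],p[5:7])
E
python3 ov.py
```

```text
(no output)
```

View pics/ovt.png

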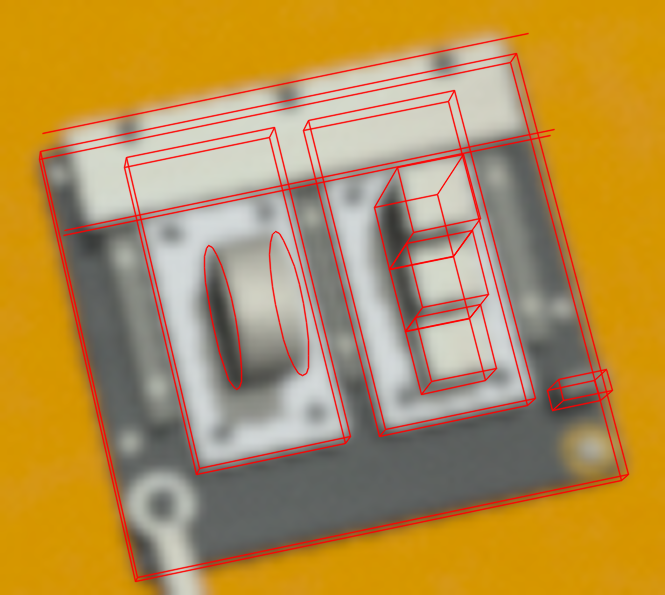

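View pics/ovs.png

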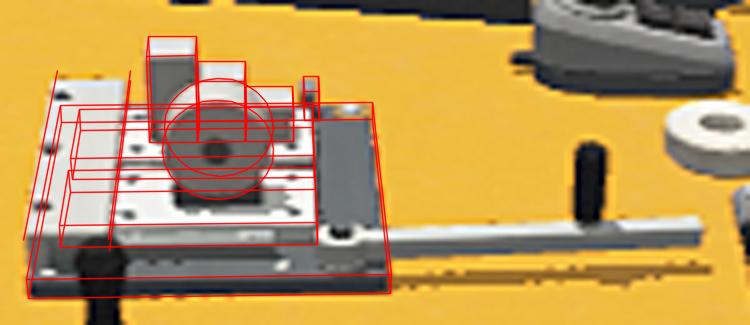

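```bash
cat > go.py <<'E'
from h import *
from scipy.spatial.transform import Rotation as Ro
def delta(target,yaxis):
    """target world m, yaxis: desired tool y horizontal angle rad; tool down"""
    s=robot.get_state(); R=Ro.from_quat(s["ee_rot"]); 
    y=np.array([np.cos(yaxis),np.sin(yaxis),0]);z=np.array([0,0,-1.]);x=np.cross(y,z)
    Rt=Ro.from_matrix(np.c_[x,y,z])
    print("t",s["t"],"shift mm",np.round(R.inv().apply(np.array(target)-s["tool_pos"])*1000,1),"turn deg",np.round(np.degrees((R.inv()*Rt).as_rotvec()),2), "pos",np.round(s["tool_pos"],4))
E
python3 - <<'E'
from go import *
p=np.load("cr.npy")[:3]
g=tf(p,[-3,-34.5,44])[0]; print(g)
delta([g[0],g[1],.15],p[2]+np.pi/2)
E
```

```text
[0.60990289 0.06814489 0.044     ]
t 0.9 shift mm [-549.6 -377.    98.3] turn deg [ 1.000e-02  0.000e+00 -3.049e+01] pos [0.2227 0.6106 0.2484]
```

```bash
python3 -m creep '[{"hand":0.6,"tx":-110,"ty":-75,"tz":20,"az":-8},{"hand":0.6,"tx":-110,"ty":-75,"tz":20,"az":-8},{"hand":0.6,"tx":-110,"ty":-75,"tz":20,"az":-8},{"hand":0.6,"tx":-550,"ty":-377,"tz":98,"az":-30.5},{"hand":0.6,"tx":-550,"ty":-377,"tz":98,"az":-30.5},{"hand":0.6,"tx":-550,"ty":-377,"tz":98,"az":-30.5},{"hand":0.6,"tx":-550,"ty":-377,"tz":98,"az":-30.5},{"hand":0.6,"tx":-550,"ty":-377,"tz":98,"az":-30.5},{"hand":0.6,"tx":-550,"ty":-377,"tz":98,"az":-30.5},{"hand":0.6,"tx":-550,"ty":-377,"tz":98,"az":-30.5},{"hand":0.6,"tx":-550,"ty":-377,"tz":98,"az":-30.5},{"hand":0.6,"tx":-550,"ty":-377,"tz":98,"az":-30.5},{"hand":0.6,"tx":-550,"ty":-377,"tz":98,"az":-30.5},{"hand":0.6,"tx":-550,"ty":-377,"tz":98,"az":-30.5},{"hand":0.6,"tx":-550,"ty":-377,"tz":98,"az":-30.5},{"hand":0.6,"tx":-550,"ty":-377,"tz":98,"az":-30.5},{"hand":0.6,"tx":-550,"ty":-377,"tz":98,"az":-30.5},{"hand":0.6,"tx":-550,"ty":-377,"tz":98,"az":-30.5},{"hand":0.6,"tx":-550,"ty":-377,"tz":98,"az":-30.5},{"hand":0.6,"tx":-550,"ty":-377,"tz":98,"az":-30.5}]' 40
python3 - <<'E'
from go import *
import cv2
p=np.load("cr.npy")[:3]
g=tf(p,[-3,-34.5,44])[0]
delta(g,p[2]+np.pi/2); print(robot.get_state()["q"],robot.get_state()["finger_gap"])
for n in("side","top"):
    im=cams.grab_frame(n); cv2.imwrite(f"pics/{n}1.png",cv2.cvtColor(im,cv2.COLOR_RGB2BGR))
E
```

```text
t 0.9 shift mm [-549.6 -377.   204.3] turn deg [ 1.000e-02  0.000e+00 -3.049e+01] pos [0.2227 0.6106 0.2484]
[-1.20691826  0.32095021 -0.07013858  1.4505276   0.02259456  1.37079565
 -0.05688787] 0.08562945964122962invalid input at $[0]: expected keys hand, tx, ty, tz, ax, ay, az
```

View pics/side1.png

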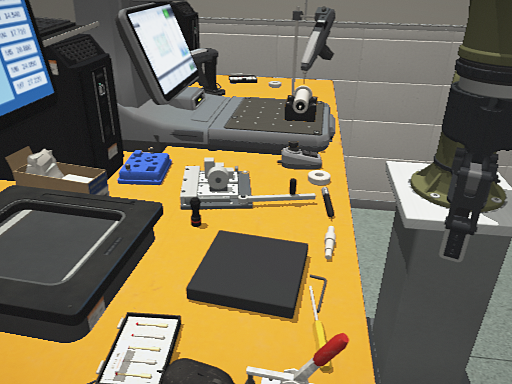

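```bash
python3 -m creep '[{"hand":0.6,"tx":-550,"ty":-377,"tz":98,"ax":0,"ay":0,"az":-30.5},{"hand":0.6,"tx":-550,"ty":-377,"tz":98,"ax":0,"ay":0,"az":-30.5},{"hand":0.6,"tx":-550,"ty":-377,"tz":98,"ax":0,"ay":0,"az":-30.5},{"hand":0.6,"tx":-550,"ty":-377,"tz":98,"ax":0,"ay":0,"az":-30.5},{"hand":0.6,"tx":-550,"ty":-377,"tz":98,"ax":0,"ay":0,"az":-30.5},{"hand":0.6,"tx":-550,"ty":-377,"tz":98,"ax":0,"ay":0,"az":-30.5},{"hand":0.6,"tx":-550,"ty":-377,"tz":98,"ax":0,"ay":0,"az":-30.5},{"hand":0.6,"tx":-550,"ty":-377,"tz":98,"ax":0,"ay":0,"az":-30.5},{"hand":0.6,"tx":-550,"ty":-377,"tz":98,"ax":0,"ay":0,"az":-30.5},{"hand":0.6,"tx":-550,"ty":-377,"tz":98,"ax":0,"ay":0,"az":-30.5},{"hand":0.6,"tx":-550,"ty":-377,"tz":98,"ax":0,"ay":0,"az":-30.5},{"hand":0.6,"tx":-550,"ty":-377,"tz":98,"ax":0,"ay":0,"az":-30.5},{"hand":0.6,"tx":-550,"ty":-377,"tz":98,"ax":0,"ay":0,"az":-30.5},{"hand":0.6,"tx":-550,"ty":-377,"tz":98,"ax":0,"ay":0,"az":-30.5},{"hand":0.6,"tx":-550,"ty":-377,"tz":98,"ax":0,"ay":0,"az":-30.5},{"hand":0.6,"tx":-550,"ty":-377,"tz":98,"ax":0,"ay":0,"az":-30.5},{"hand":0.6,"tx":-550,"ty":-377,"tz":98,"ax":0,"ay":0,"az":-30.5},{"hand":0.6,"tx":-550,"ty":-377,"tz":98,"ax":0,"ay":0,"az":-30.5}]' 40
cat > look.py <<'E'
from go import *
import cv2,sys
k=sys.argv[1]
for n in("side","top"):
    im=cams.grab_frame(n); cv2.imwrite(f"pics/{n}{k}.png",cv2.cvtColor(im,cv2.COLOR_RGB2BGR))
E
python3 look.py 2
python3 - <<'E'
from go import *
p=np.load("cr.npy")[:3]
g=tf(p,[-3,-34.5,44])[0]
delta(g,p[2]+np.pi/2); print(robot.get_state()["q"],robot.get_state()["finger_gap"])
E
```

```text
t: 2.8
tool_pos: [0.6098, 0.07, 0.1506]
ee_rot: [-0.093, 0.996, 0.001, 0.0]
contact_force: [-0.3, 0.3, 0.0]
finger_gap: 0.0514
t 2.9 shift mm [  0.4  -1.4 106.7] turn deg [0.04 0.03 0.13] pos [0.61   0.0695 0.1507]
[-0.40766083  0.31290025  0.30284931  1.67768734 -0.10076555  1.16579495
  1.67665744] 0.05131475681983562
```

View pics/side2.png

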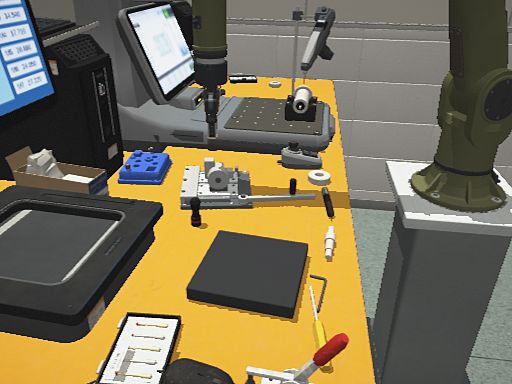

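View pics/top2.png

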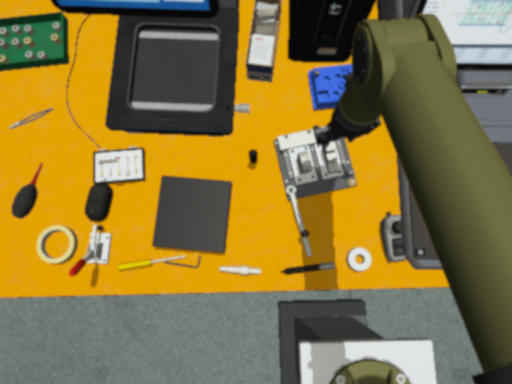

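```bash
python3 -m creep '[{"hand":0.6,"tx":0,"ty":-1,"tz":30,"ax":0,"ay":0,"az":0},{"hand":0.6,"tx":0,"ty":-1,"tz":55,"ax":0,"ay":0,"az":0},{"hand":0.6,"tx":0,"ty":-1,"tz":55,"ax":0,"ay":0,"az":0},{"hand":0.6,"tx":0,"ty":-1,"tz":55,"ax":0,"ay":0,"az":0}]'
python3 look.py 3
python3 - <<'E'
from go import *
import ov,cv2
p=np.load("cr.npy")
delta(tf(p[:3],[-3,-34.5,44])[0],p[2]+np.pi/2)
ov.draw("pics/side3.png","side",(110,205,175,325),5,"pics/ov3s.png",p[:3],p[5:7])
ov.draw("pics/top3.png","top",(108,203,268,393),6,"pics/ov3t.png",p[:3],p[3:5])
E
```

```text
t: 3.3
tool_pos: [0.6103, 0.0675, 0.0956]
ee_rot: [-0.092, 0.996, -0.0, -0.0]
contact_force: [0.6, -0.5, 0.9]
finger_gap: 0.0515
t 3.4 shift mm [ 1.7  1.  53.1] turn deg [0.01 0.16 0.03] pos [0.6116 0.0674 0.0971]
```

View pics/ov3s.png

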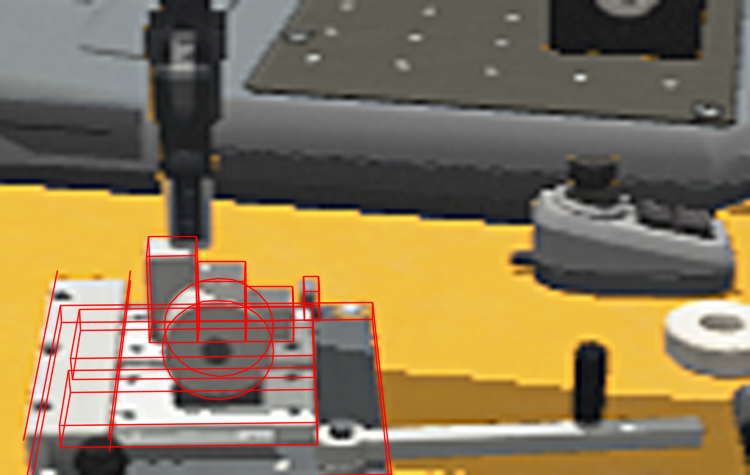

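View pics/ov3t.png

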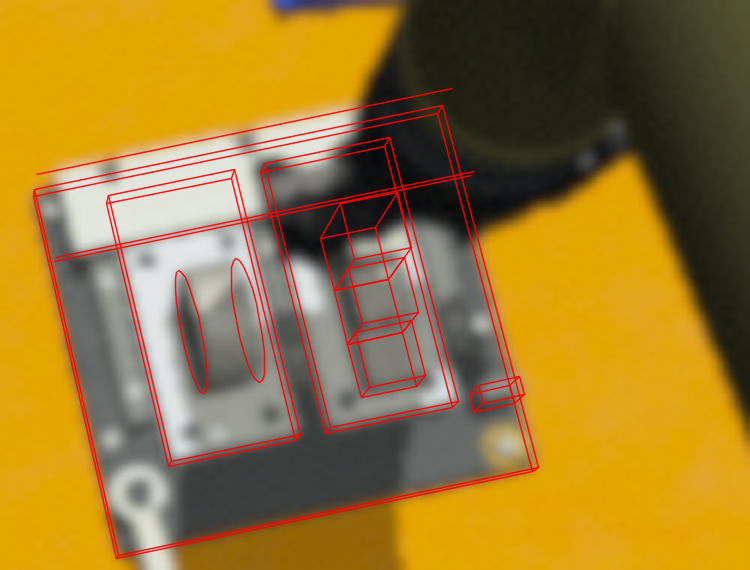

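```bash
python3 -m creep '[{"hand":0.6,"tx":1,"ty":0,"tz":15,"ax":0,"ay":0,"az":0},{"hand":0.6,"tx":1,"ty":0,"tz":30,"ax":0,"ay":0,"az":0},{"hand":0.6,"tx":1,"ty":0,"tz":42,"ax":0,"ay":0,"az":0},{"hand":0.6,"tx":1,"ty":0,"tz":51,"ax":0,"ay":0,"az":0},{"hand":0.6,"tx":1,"ty":0,"tz":51,"ax":0,"ay":0,"az":0},{"hand":0.6,"tx":1,"ty":0,"tz":51,"ax":0,"ay":0,"az":0}]'
python3 -m creep '[{"hand":0.4,"tx":0,"ty":0,"tz":0,"ax":0,"ay":0,"az":0},{"hand":0.35,"tx":0,"ty":0,"tz":0,"ax":0,"ay":0,"az":0},{"hand":0.3,"tx":0,"ty":0,"tz":0,"ax":0,"ay":0,"az":0},{"hand":0.2,"tx":0,"ty":0,"tz":0,"ax":0,"ay":0,"az":0},{"hand":0.1,"tx":0,"ty":0,"tz":0,"ax":0,"ay":0,"az":0},{"hand":0,"tx":0,"ty":0,"tz":0,"ax":0,"ay":0,"az":0},{"hand":0,"tx":0,"ty":0,"tz":0,"ax":0,"ay":0,"az":0},{"hand":0,"tx":0,"ty":0,"tz":0,"ax":0,"ay":0,"az":0}]' 60
```

```text
t: 4.0
tool_pos: [0.6094, 0.0667, 0.044]
ee_rot: [-0.091, 0.996, -0.0, -0.0]
contact_force: [-0.4, -0.2, 0.1]
finger_gap: 0.0513
t: 4.8
tool_pos: [0.61, 0.0673, 0.0451]
ee_rot: [-0.091, 0.996, 0.0, 0.001]
contact_force: [-1.4, 1.7, 5.4]
finger_gap: 0.0234
```

```bash
python3 -m creep '[{"hand":0,"tx":3,"ty":0,"tz":0,"ax":0,"ay":0,"az":0},{"hand":0,"tx":8,"ty":0,"tz":0,"ax":0,"ay":0,"az":0},{"hand":0,"tx":13,"ty":0,"tz":0,"ax":0,"ay":0,"az":0},{"hand":0,"tx":18,"ty":0,"tz":0,"ax":0,"ay":0,"az":0}]'
python3 -m creep '[{"hand":0,"tx":6,"ty":0,"tz":0,"ax":0,"ay":0,"az":0},{"hand":0,"tx":12,"ty":0,"tz":0,"ax":0,"ay":0,"az":0},{"hand":0,"tx":18,"ty":0,"tz":0,"ax":0,"ay":0,"az":0},{"hand":0,"tx":23,"ty":0,"tz":0,"ax":0,"ay":0,"az":0},{"hand":0,"tx":23,"ty":0,"tz":0,"ax":0,"ay":0,"az":0},{"hand":0,"tx":23,"ty":0,"tz":0,"ax":0,"ay":0,"az":0}]'
python3 look.py 4
python3 - <<'E'
from go import *
import ov,cv2
p=np.load("cr.npy")
delta(tf(p[:3],[-44,-34.5,44])[0],p[2]+np.pi/2)
ov.draw("pics/side4.png","side",(110,205,175,325),5,"pics/ov4s.png",p[:3],p[5:7],lines=ov.master(-34.5,-42,0))
E
```

```text
t: 5.2
tool_pos: [0.5925, 0.0633, 0.0451]
ee_rot: [-0.091, 0.996, -0.0, 0.001]
contact_force: [4.3, 0.9, 5.5]
finger_gap: 0.023
t: 5.8
tool_pos: [0.5689, 0.0592, 0.0451]
ee_rot: [-0.091, 0.996, 0.0, 0.0]
contact_force: [1.2, -0.8, 7.5]
finger_gap: 0.0233
t 5.9 shift mm [-0.9  1.3  1.1] turn deg [0.01 0.02 0.  ] pos [0.5689 0.0592 0.0451]
```

View pics/ov4s.png

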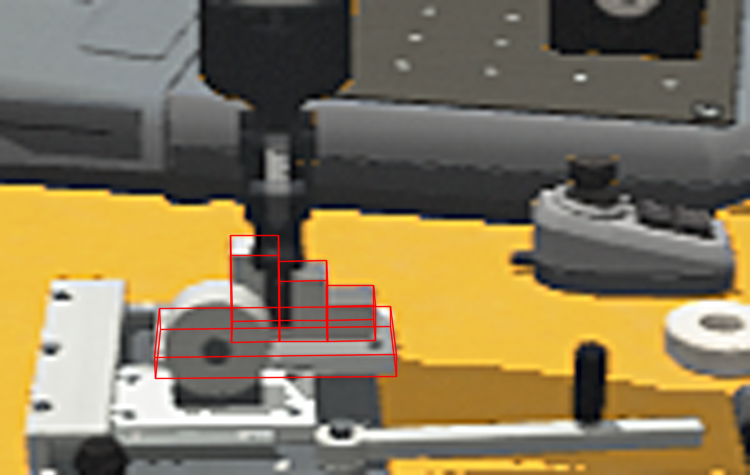

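```bash
python3 -m creep '[{"hand":0,"tx":0,"ty":0,"tz":-3,"ax":0,"ay":0,"az":0},{"hand":0,"tx":0,"ty":0,"tz":-10,"ax":0,"ay":0,"az":0},{"hand":0,"tx":0,"ty":0,"tz":-20,"ax":0,"ay":0,"az":0},{"hand":0,"tx":0,"ty":0,"tz":-40,"ax":0,"ay":0,"az":0},{"hand":0,"tx":0,"ty":0,"tz":-60,"ax":0,"ay":0,"az":0},{"hand":0,"tx":0,"ty":0,"tz":-80,"ax":0,"ay":0,"az":0},{"hand":0,"tx":0,"ty":0,"tz":-100,"ax":0,"ay":0,"az":0},{"hand":0,"tx":0,"ty":0,"tz":-120,"ax":0,"ay":0,"az":0},{"hand":0,"tx":0,"ty":0,"tz":-120,"ax":0,"ay":0,"az":0},{"hand":0,"tx":0,"ty":0,"tz":-120,"ax":0,"ay":0,"az":0}]'
python3 look.py 5
python3 - <<'E'
from go import *
p=np.load("cr.npy")
delta([.467,.415,.165],p[2]+np.pi/2)
for n in("top","side"):print([(d["score"],d["box"]) for d in cut_out(n,"granite_plate")])
E
```

```text
t: 6.9
tool_pos: [0.5686, 0.0593, 0.1639]
ee_rot: [-0.091, 0.996, 0.0, -0.0]
contact_force: [-0.1, -0.1, -5.1]
finger_gap: 0.0232
t 7.0 shift mm [ 34.7 368.2  -2.2] turn deg [ 0.   -0.17  0.01] pos [0.5679 0.0592 0.1627]
[(0.87, [192.8, 213.2, 84.0, 75.9])]
[(0.94, [249.1, 275.3, 119.1, 87.8])]
```

View pics/side5.png

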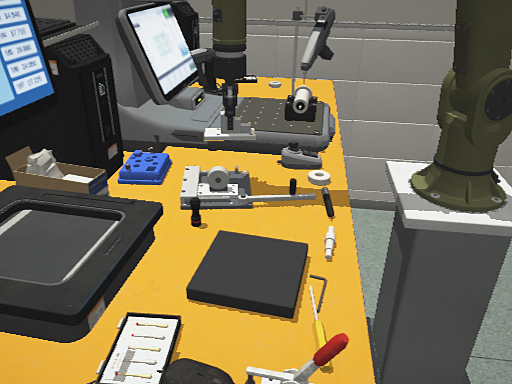

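```bash
python3 -m creep '[{"hand":0,"tx":1,"ty":10,"tz":0,"ax":0,"ay":0,"az":0},{"hand":0,"tx":3,"ty":30,"tz":0,"ax":0,"ay":0,"az":0},{"hand":0,"tx":6,"ty":60,"tz":0,"ax":0,"ay":0,"az":0},{"hand":0,"tx":9,"ty":95,"tz":0,"ax":0,"ay":0,"az":0},{"hand":0,"tx":12,"ty":130,"tz":0,"ax":0,"ay":0,"az":0},{"hand":0,"tx":16,"ty":165,"tz":0,"ax":0,"ay":0,"az":0},{"hand":0,"tx":19,"ty":200,"tz":0,"ax":0,"ay":0,"az":0},{"hand":0,"tx":22,"ty":235,"tz":0,"ax":0,"ay":0,"az":0},{"hand":0,"tx":25,"ty":270,"tz":0,"ax":0,"ay":0,"az":0},{"hand":0,"tx":29,"ty":305,"tz":0,"ax":0,"ay":0,"az":0},{"hand":0,"tx":32,"ty":335,"tz":0,"ax":0,"ay":0,"az":0},{"hand":0,"tx":34,"ty":355,"tz":0,"ax":0,"ay":0,"az":0},{"hand":0,"tx":34.5,"ty":368,"tz":0,"ax":0,"ay":0,"az":0},{"hand":0,"tx":34.5,"ty":368,"tz":0,"ax":0,"ay":0,"az":0},{"hand":0,"tx":34.5,"ty":368,"tz":0,"ax":0,"ay":0,"az":0},{"hand":0,"tx":34.5,"ty":368,"tz":0,"ax":0,"ay":0,"az":0}]'
python3 look.py 6
python3 - <<'E'
from go import *
p=np.load("cr.npy")
delta([.467,.415,.072],p[2]+np.pi/2)
E
```

```text
t: 8.7
tool_pos: [0.4695, 0.413, 0.1642]
ee_rot: [-0.09, 0.996, -0.001, 0.0]
contact_force: [0.0, -0.5, -4.7]
finger_gap: 0.0232
t 8.8 shift mm [ 2.1  2.1 92.4] turn deg [-0.03  0.02 -0.14] pos [0.4694 0.4134 0.1644]
```

View pics/side6.png

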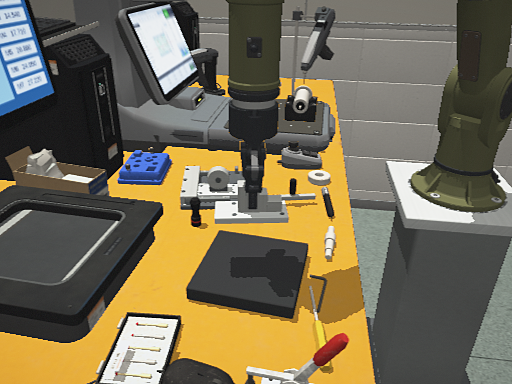

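View pics/top6.png

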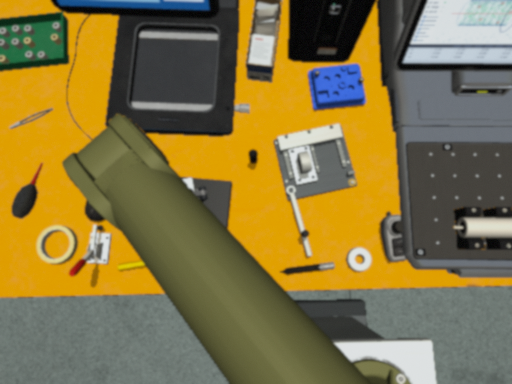

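```bash
python3 -m creep '[{"hand":0,"tx":1,"ty":1,"tz":15,"ax":0,"ay":0,"az":0},{"hand":0,"tx":2,"ty":2,"tz":35,"ax":0,"ay":0,"az":0},{"hand":0,"tx":2,"ty":2,"tz":55,"ax":0,"ay":0,"az":0},{"hand":0,"tx":2,"ty":2,"tz":70,"ax":0,"ay":0,"az":0},{"hand":0,"tx":2,"ty":2,"tz":80,"ax":0,"ay":0,"az":0},{"hand":0,"tx":2,"ty":2,"tz":88,"ax":0,"ay":0,"az":0},{"hand":0,"tx":2,"ty":2,"tz":92,"ax":0,"ay":0,"az":0},{"hand":0,"tx":2,"ty":2,"tz":92,"ax":0,"ay":0,"az":0},{"hand":0,"tx":2,"ty":2,"tz":92,"ax":0,"ay":0,"az":0}]'
python3 -m creep '[{"hand":0,"tx":0,"ty":0,"tz":1,"ax":0,"ay":0,"az":0},{"hand":0,"tx":0,"ty":0,"tz":2,"ax":0,"ay":0,"az":0},{"hand":0,"tx":0,"ty":0,"tz":3,"ax":0,"ay":0,"az":0},{"hand":0,"tx":0,"ty":0,"tz":4,"ax":0,"ay":0,"az":0},{"hand":0,"tx":0,"ty":0,"tz":4,"ax":0,"ay":0,"az":0}]'
```

```text
t: 9.7
tool_pos: [0.4666, 0.417, 0.0731]
ee_rot: [-0.091, 0.996, 0.0, 0.001]
contact_force: [0.3, -0.2, -4.5]
finger_gap: 0.0232
t: 10.2
tool_pos: [0.466, 0.4165, 0.0682]
ee_rot: [-0.091, 0.996, -0.0, -0.0]
contact_force: [-0.4, 0.3, -4.1]
finger_gap: 0.0233
```

```bash
python3 -m creep '[{"hand":0,"tx":0,"ty":0,"tz":1,"ax":0,"ay":0,"az":0},{"hand":0,"tx":0,"ty":0,"tz":2,"ax":0,"ay":0,"az":0},{"hand":0,"tx":0,"ty":0,"tz":2,"ax":0,"ay":0,"az":0}]'; python3 look.py 7
```

```text
t: 10.5
tool_pos: [0.466, 0.4165, 0.0661]
ee_rot: [-0.091, 0.996, -0.0, -0.0]
contact_force: [-0.3, -0.2, -4.2]
finger_gap: 0.023
```

View pics/side7.png

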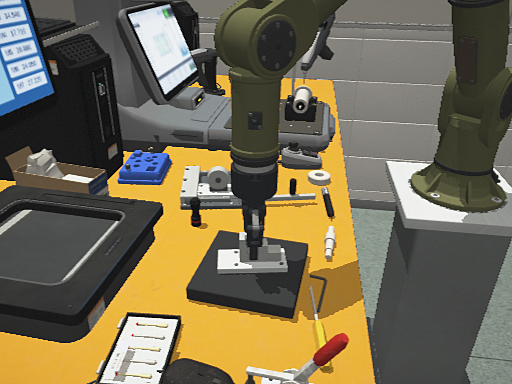

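Just above the plate, centred. Lower until the force changes sign.

```bash
python3 -m creep '[{"hand":0,"tx":0,"ty":0,"tz":0.7,"ax":0,"ay":0,"az":0},{"hand":0,"tx":0,"ty":0,"tz":1.4,"ax":0,"ay":0,"az":0},{"hand":0,"tx":0,"ty":0,"tz":1.4,"ax":0,"ay":0,"az":0}]'
```

```text
t: 10.9
tool_pos: [0.4662, 0.4167, 0.0652]
ee_rot: [-0.091, 0.996, 0.0, 0.0]
contact_force: [-0.8, 0.2, -2.6]
finger_gap: 0.0235
```

```bash
python3 -m creep '[{"hand":0,"tx":0,"ty":0,"tz":0.6,"ax":0,"ay":0,"az":0},{"hand":0,"tx":0,"ty":0,"tz":0.6,"ax":0,"ay":0,"az":0}]'
```

```text
t: 11.1
tool_pos: [0.4662, 0.4167, 0.0651]
ee_rot: [-0.091, 0.996, 0.0, 0.0]
contact_force: [-1.9, -1.9, 2.6]
finger_gap: 0.0235
```

```bash
python3 -m creep '[{"hand":0.3,"tx":0,"ty":0,"tz":0,"ax":0,"ay":0,"az":0},{"hand":0.35,"tx":0,"ty":0,"tz":0,"ax":0,"ay":0,"az":0},{"hand":0.45,"tx":0,"ty":0,"tz":0,"ax":0,"ay":0,"az":0},{"hand":0.55,"tx":0,"ty":0,"tz":0,"ax":0,"ay":0,"az":0},{"hand":0.6,"tx":0,"ty":0,"tz":0,"ax":0,"ay":0,"az":0},{"hand":0.6,"tx":0,"ty":0,"tz":0,"ax":0,"ay":0,"az":0}]'
python3 -m creep '[{"hand":0.6,"tx":0,"ty":0,"tz":-5,"ax":0,"ay":0,"az":0},{"hand":0.6,"tx":0,"ty":0,"tz":-20,"ax":0,"ay":0,"az":0},{"hand":0.6,"tx":0,"ty":0,"tz":-50,"ax":0,"ay":0,"az":0},{"hand":0.6,"tx":0,"ty":0,"tz":-90,"ax":0,"ay":0,"az":0},{"hand":0.6,"tx":0,"ty":0,"tz":-110,"ax":0,"ay":0,"az":0},{"hand":0.6,"tx":0,"ty":0,"tz":-110,"ax":0,"ay":0,"az":0}]'
python3 look.py 8
python3 - <<'E'
from go import *
p=np.load("cr.npy")[:3]
h=tf(p,[-72,80,19])[0]
# knob via earlier est
k=np.array([.409,.1435]); v=h[:2]-k; print(np.linalg.norm(v))
def kn(q,r=115): return tf(p,[-72-r*np.sin(q),80-r*np.cos(q),47])[0]
for q in (1.535,1.2,.9,.6,.3,.15,0): print(q,np.round(kn(q),4), "tangent closing angle", np.degrees(np.arctan2(*(kn(q-.01)-kn(q+.01))[:2][::-1])))
delta(kn(1.535),p[2]+np.pi/2)
E
```

```text
t: 11.7
tool_pos: [0.4662, 0.4167, 0.0643]
ee_rot: [-0.091, 0.996, 0.0, 0.0]
contact_force: [0.2, 0.1, -0.4]
finger_gap: 0.0512
t: 12.3
tool_pos: [0.4682, 0.4185, 0.1803]
ee_rot: [-0.091, 0.996, 0.003, 0.004]
contact_force: [0.9, 1.3, 0.7]
finger_gap: 0.0512
0.11496516779338153
1.535 [0.409  0.1433 0.047 ] tangent closing angle -77.49617303970265
1.2 [0.4234 0.1078 0.047 ] tangent closing angle -58.302086902818246
0.9 [0.4457 0.0816 0.047 ] tangent closing angle -41.11335304889623
0.6 [0.4746 0.0631 0.047 ] tangent closing angle -23.924619194972117
0.3 [0.5078 0.054  0.047 ] tangent closing angle -6.735885341046789
0.15 [0.525  0.0533 0.047 ] tangent closing angle 1.8584815859154367
0 [0.5421 0.0551 0.047 ] tangent closing angle 10.45284851287838
t 12.4 shift mm [ 106.2 -258.7  128.1] turn deg [0.07 0.09 0.01] pos [0.4663 0.4169 0.1756]
```

View pics/side8.png

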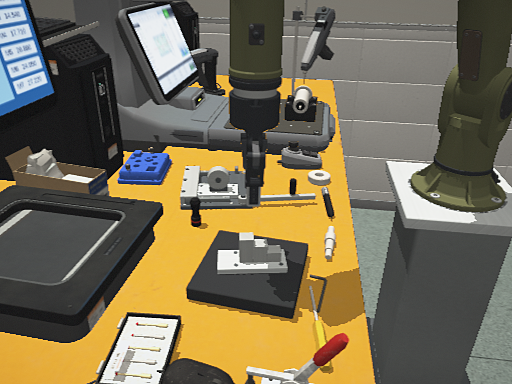

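```bash
python3 -m creep '[{"hand":0.35,"tx":5,"ty":-13,"tz":0,"ax":0,"ay":0,"az":8},{"hand":0.35,"tx":15,"ty":-38,"tz":0,"ax":0,"ay":0,"az":16},{"hand":0.35,"tx":25,"ty":-63,"tz":0,"ax":0,"ay":0,"az":24},{"hand":0.35,"tx":35,"ty":-88,"tz":0,"ax":0,"ay":0,"az":32},{"hand":0.35,"tx":45,"ty":-113,"tz":0,"ax":0,"ay":0,"az":40},{"hand":0.35,"tx":55,"ty":-138,"tz":0,"ax":0,"ay":0,"az":48},{"hand":0.35,"tx":65,"ty":-163,"tz":0,"ax":0,"ay":0,"az":56},{"hand":0.35,"tx":75,"ty":-188,"tz":0,"ax":0,"ay":0,"az":64},{"hand":0.35,"tx":85,"ty":-213,"tz":0,"ax":0,"ay":0,"az":72},{"hand":0.35,"tx":95,"ty":-238,"tz":0,"ax":0,"ay":0,"az":80},{"hand":0.35,"tx":104,"ty":-254,"tz":0,"ax":0,"ay":0,"az":89},{"hand":0.35,"tx":106,"ty":-259,"tz":0,"ax":0,"ay":0,"az":89},{"hand":0.35,"tx":106,"ty":-259,"tz":0,"ax":0,"ay":0,"az":89}]'
python3 -m creep '[{"hand":0.35,"tx":0,"ty":0,"tz":0,"ax":0,"ay":0,"az":8},{"hand":0.35,"tx":0,"ty":0,"tz":0,"ax":0,"ay":0,"az":16},{"hand":0.35,"tx":0,"ty":0,"tz":0,"ax":0,"ay":0,"az":24},{"hand":0.35,"tx":0,"ty":0,"tz":0,"ax":0,"ay":0,"az":32},{"hand":0.35,"tx":0,"ty":0,"tz":0,"ax":0,"ay":0,"az":40},{"hand":0.35,"tx":0,"ty":0,"tz":0,"ax":0,"ay":0,"az":48},{"hand":0.35,"tx":0,"ty":0,"tz":0,"ax":0,"ay":0,"az":56},{"hand":0.35,"tx":0,"ty":0,"tz":0,"ax":0,"ay":0,"az":64},{"hand":0.35,"tx":0,"ty":0,"tz":0,"ax":0,"ay":0,"az":72},{"hand":0.35,"tx":0,"ty":0,"tz":0,"ax":0,"ay":0,"az":80},{"hand":0.35,"tx":0,"ty":0,"tz":0,"ax":0,"ay":0,"az":89},{"hand":0.35,"tx":0,"ty":0,"tz":0,"ax":0,"ay":0,"az":89},{"hand":0.35,"tx":0,"ty":0,"tz":0,"ax":0,"ay":0,"az":89}]'
python3 look.py 9
python3 - <<'E'
from go import *
p=np.load("cr.npy")[:3]
q=1.535
delta(tf(p,[-72-115*np.sin(q),80-115*np.cos(q),55])[0],np.radians(-77.5)); print(robot.get_state()["q"])
print([(round(d["score"],2),d["box"]) for d in cut_out("side","keeper_knob")])
E
```

```text
t: 13.7
tool_pos: [0.4085, 0.1423, 0.1737]
ee_rot: [0.632, 0.775, -0.0, -0.0]
contact_force: [0.1, 0.9, 0.2]
finger_gap: 0.0298
t: 15.0
tool_pos: [0.4089, 0.1434, 0.174]
ee_rot: [0.994, 0.111, -0.0, 0.0]
contact_force: [0.6, -0.2, 0.3]
finger_gap: 0.0298
t 15.1 shift mm [  0.2  -0.2 119.2] turn deg [0.   0.01 0.19] pos [0.4089 0.1431 0.1742]
[-0.63900519 -0.09871328  0.2290717   2.06255429  0.02428728  1.17546479
 -1.76967627]
[(0.82, [275.9, 190.3, 78.7, 21.3])]
```

View pics/side9.png

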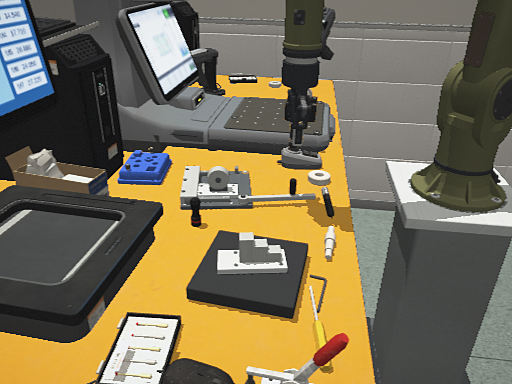

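View pics/top9.png

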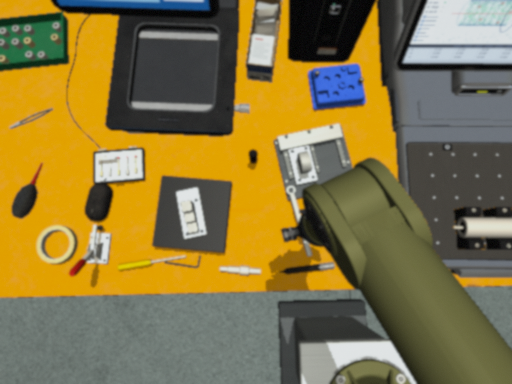

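```bash
python3 - <<'E'
from go import *
P=np.load("cr.npy");p=P[:3]
for q in(1.5,1.535,1.57):
  for z in(29,65):print(q,z,proj("side",tf(p,[-72-115*np.sin(q),80-115*np.cos(q),z]))+P[5:7])
import cv2
a=cv2.imread("pics/side9.png")[80:205,230:340];cv2.imwrite("pics/s9c.png",cv2.resize(a,None,fx=6,fy=6,interpolation=cv2.INTER_CUBIC)[:,:660])
E
```

```text
1.5 29 [[292.14728309 192.54147933]]
1.5 65 [[293.04856524 178.70003727]]
1.535 29 [[292.47176513 193.36400413]]
1.535 65 [[293.38179713 179.48658742]]
1.57 29 [[292.73831976 194.19417958]]
1.57 65 [[293.65619066 180.28049006]]
```

View pics/s9c.png

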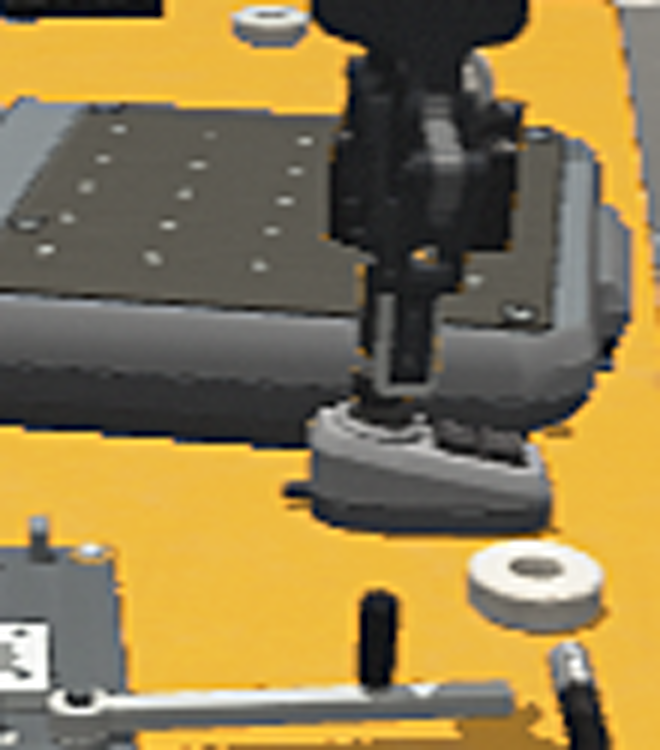

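```bash
python3 -m creep '[{"hand":0.35,"tx":0,"ty":0,"tz":30,"ax":0,"ay":0,"az":0},{"hand":0.35,"tx":0,"ty":0,"tz":60,"ax":0,"ay":0,"az":0},{"hand":0.35,"tx":0,"ty":0,"tz":80,"ax":0,"ay":0,"az":0},{"hand":0.35,"tx":0,"ty":0,"tz":88,"ax":0,"ay":0,"az":0},{"hand":0.35,"tx":0,"ty":0,"tz":94,"ax":0,"ay":0,"az":0},{"hand":0.35,"tx":0,"ty":0,"tz":100,"ax":0,"ay":0,"az":0},{"hand":0.35,"tx":0,"ty":0,"tz":100,"ax":0,"ay":0,"az":0}]'
```

```text
t: 15.85
tool_pos: [0.409, 0.1428, 0.0744]
ee_rot: [0.994, 0.109, 0.0, -0.0]
contact_force: [-0.7, -0.1, 0.3]
finger_gap: 0.0298
```

```bash
python3 -m creep '[{"hand":0.35,"tx":0,"ty":0,"tz":6,"ax":0,"ay":0,"az":0},{"hand":0.35,"tx":0,"ty":0,"tz":12,"ax":0,"ay":0,"az":0},{"hand":0.35,"tx":0,"ty":0,"tz":18,"ax":0,"ay":0,"az":0},{"hand":0.35,"tx":0,"ty":0,"tz":18,"ax":0,"ay":0,"az":0}]'
python3 look.py 10
python3 - <<'E'
from go import *
import cv2
a=cv2.imread("pics/side10.png")[100:205,230:340];cv2.imwrite("pics/s10c.png",cv2.resize(a,None,fx=5,fy=5,interpolation=cv2.INTER_CUBIC))
p=np.load("cr.npy")[:3]
s=robot.get_state();R=Ro.from_quat(s["ee_rot"])
th0=np.arctan2(*R.as_matrix()[:2,1][::-1]); print(np.degrees(th0))
for q in np.arange(1.535,-.11,-.082):
    w=tf(p,[-72-115*np.sin(q),80-115*np.cos(q),55])[0]
    th=p[2]-q  # tangent closing dir
    th=np.arctan2(np.sin(p[2]-q),np.cos(p[2]-q))
    print(round(q,3),np.round(R.inv().apply(w-s["tool_pos"])*1000,1),"az",round(-np.degrees(th-th0),1))
E
```

```text
t: 16.25
tool_pos: [0.4082, 0.1424, 0.0554]
ee_rot: [0.994, 0.109, -0.001, 0.0]
contact_force: [-1.0, 0.3, 0.4]
finger_gap: 0.03
-77.54126216305279
1.535 [ 0.4 -0.7  1.1] az -0.0
1.453 [0.8 8.8 1.1] az -4.7
1.371 [ 1.9 18.1  1.1] az -9.4
1.289 [ 3.9 27.3  1.1] az -14.1
1.207 [ 6.5 36.4  1.1] az -18.8
1.125 [ 9.9 45.2  1.1] az -23.5
1.043 [14.1 53.7  1.1] az -28.2
0.961 [18.9 61.8  1.1] az -32.9
0.879 [24.3 69.5  1.1] az -37.6
0.797 [30.4 76.7  1.1] az -42.3
0.715 [37.  83.4  1.1] az -47.0
0.633 [44.1 89.5  1.1] az -51.7
0.551 [51.8 95.1  1.1] az -56.4
0.469 [ 59.8 100.    1.1] az -61.1
0.387 [ 68.3 104.2   1.1] az -65.8
0.305 [ 77.  107.7   1.1] az -70.5
0.223 [ 86.  110.4   1.1] az -75.2
0.141 [ 95.2 112.5   1.1] az -79.9
0.059 [104.6 113.7   1.1] az -84.6
-0.023 [114.  114.2   1.1] az -89.3
-0.105 [123.4 114.    1.1] az -94.0
```

View pics/s10c.png

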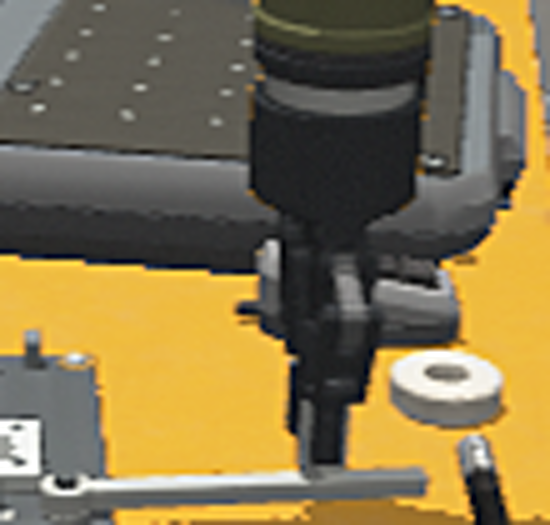

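```bash
python3 -m creep '[{"hand":0.35,"tx":0.8,"ty":8.8,"tz":0,"ax":0,"ay":0,"az":-4.7},{"hand":0.35,"tx":1.9,"ty":18,"tz":0,"ax":0,"ay":0,"az":-9.4},{"hand":0.35,"tx":3.9,"ty":27.3,"tz":0,"ax":0,"ay":0,"az":-14.1},{"hand":0.35,"tx":6.5,"ty":36.4,"tz":0,"ax":0,"ay":0,"az":-18.8},{"hand":0.35,"tx":9.9,"ty":45.2,"tz":0,"ax":0,"ay":0,"az":-23.5},{"hand":0.35,"tx":14.1,"ty":53.7,"tz":0,"ax":0,"ay":0,"az":-28.2},{"hand":0.35,"tx":18.9,"ty":61.8,"tz":0,"ax":0,"ay":0,"az":-32.9},{"hand":0.35,"tx":24.3,"ty":69.5,"tz":0,"ax":0,"ay":0,"az":-37.6},{"hand":0.35,"tx":30.4,"ty":76.7,"tz":0,"ax":0,"ay":0,"az":-42.3},{"hand":0.35,"tx":37,"ty":83.4,"tz":0,"ax":0,"ay":0,"az":-47},{"hand":0.35,"tx":44,"ty":89.5,"tz":0,"ax":0,"ay":0,"az":-51.7},{"hand":0.35,"tx":51.8,"ty":95,"tz":0,"ax":0,"ay":0,"az":-56.4},{"hand":0.35,"tx":59.8,"ty":100,"tz":0,"ax":0,"ay":0,"az":-61.1},{"hand":0.35,"tx":68.3,"ty":104.2,"tz":0,"ax":0,"ay":0,"az":-65.8},{"hand":0.35,"tx":77,"ty":107.7,"tz":0,"ax":0,"ay":0,"az":-70.5},{"hand":0.35,"tx":77,"ty":107.7,"tz":0,"ax":0,"ay":0,"az":-70.5}]'
python3 look.py 11
python3 - <<'E'
from go import *
import cv2
a=cv2.imread("pics/side11.png")[100:215,170:340];cv2.imwrite("pics/s11c.png",cv2.resize(a,None,fx=4.5,fy=4.5,interpolation=cv2.INTER_CUBIC))
p=np.load("cr.npy")[:3]
s=robot.get_state();R=Ro.from_quat(s["ee_rot"]);print(s["q"])
th0=np.arctan2(*R.as_matrix()[:2,1][::-1]); print(np.degrees(th0))
for q in np.arange(.3,-.13,-.04):
    w=tf(p,[-72-115*np.sin(q),80-115*np.cos(q),55])[0]
    th=np.arctan2(np.sin(p[2]-q),np.cos(p[2]-q))
    print(round(q,3),np.round(R.inv().apply(w-s["tool_pos"])*1000,1),"az",round(-np.degrees(th-th0),1))
E
```

```text
t: 17.95
tool_pos: [0.5086, 0.0539, 0.0567]
ee_rot: [0.749, 0.662, 0.001, 0.001]
contact_force: [-0.4, -0.1, -0.1]
finger_gap: 0.0296
[-0.40842139  0.21380563  0.27395657  2.00980002 -0.07190245  0.92715468
 -0.2221773 ]
-7.160813406092416
0.3 [-0.   0.6  1.3] az -0.4
0.26 [0.1 5.2 1.3] az -2.7
0.22 [0.4 9.8 1.3] az -5.0
0.18 [ 0.9 14.4  1.3] az -7.3
0.14 [ 1.6 18.9  1.3] az -9.6
0.1 [ 2.4 23.5  1.3] az -11.9
0.06 [ 3.5 27.9  1.3] az -14.2
0.02 [ 4.7 32.4  1.3] az -16.5
-0.02 [ 6.1 36.8  1.3] az -18.8
-0.06 [ 7.6 41.1  1.3] az -21.1
-0.1 [ 9.4 45.3  1.3] az -23.3
```

View pics/s11c.png

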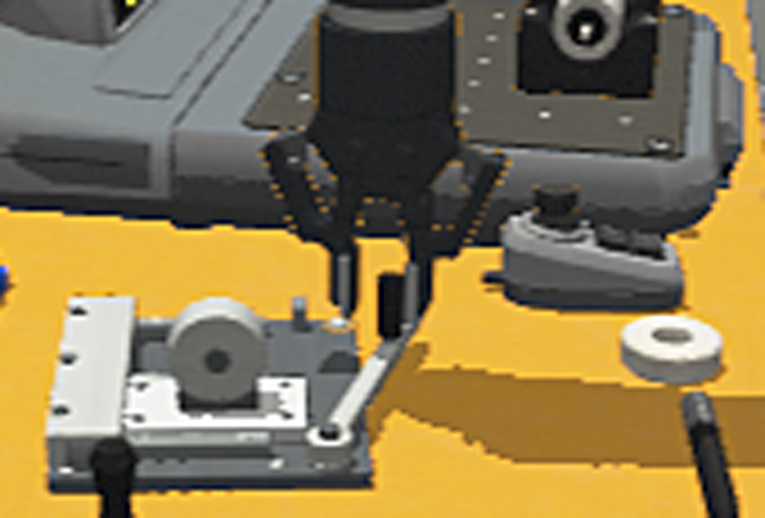

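View pics/top11.png

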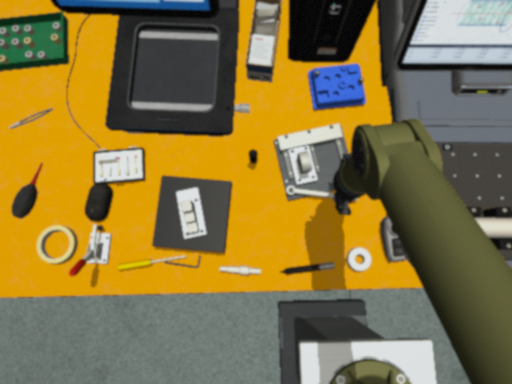

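```bash
python3 -m creep '[{"hand":0.35,"tx":0.1,"ty":5,"tz":0,"ax":0,"ay":0,"az":-2.7},{"hand":0.35,"tx":0.4,"ty":10,"tz":0,"ax":0,"ay":0,"az":-5},{"hand":0.35,"tx":0.9,"ty":14.4,"tz":0,"ax":0,"ay":0,"az":-7.3},{"hand":0.35,"tx":1.6,"ty":19,"tz":0,"ax":0,"ay":0,"az":-9.6},{"hand":0.35,"tx":2.4,"ty":23.5,"tz":0,"ax":0,"ay":0,"az":-12},{"hand":0.35,"tx":3.5,"ty":28,"tz":0,"ax":0,"ay":0,"az":-14.2},{"hand":0.35,"tx":4.7,"ty":32.4,"tz":0,"ax":0,"ay":0,"az":-16.5},{"hand":0.35,"tx":6,"ty":36.5,"tz":0,"ax":0,"ay":0,"az":-18},{"hand":0.35,"tx":6,"ty":36.5,"tz":0,"ax":0,"ay":0,"az":-18}]'
python3 -m creep '[{"hand":0.35,"tx":0,"ty":1.5,"tz":0,"ax":0,"ay":0,"az":0},{"hand":0.35,"tx":0,"ty":3,"tz":0,"ax":0,"ay":0,"az":0},{"hand":0.35,"tx":0,"ty":3,"tz":0,"ax":0,"ay":0,"az":0}]'
```

```text
t: 18.95
tool_pos: [0.5447, 0.0559, 0.0564]
ee_rot: [0.637, 0.771, 0.0, 0.0]
contact_force: [1.2, -0.6, -0.5]
finger_gap: 0.03
t: 19.25
tool_pos: [0.5476, 0.0563, 0.0565]
ee_rot: [0.636, 0.771, 0.0, 0.0]
contact_force: [0.2, 0.1, -0.1]
finger_gap: 0.0297
```

```bash
python3 look.py 12
python3 - <<'E'
from go import *
import cv2
a=cv2.imread("pics/side12.png")[100:215,170:340];cv2.imwrite("pics/s12c.png",cv2.resize(a,None,fx=4.5,fy=4.5,interpolation=cv2.INTER_CUBIC))
p=np.load("cr.npy")[:3]
delta(tf(p,[-72,-35,55])[0],p[2])
E
```

```text
t 19.35 shift mm [-0.1 -5.4  1.4] turn deg [ 0.03 -0.    0.5 ] pos [0.5474 0.0563 0.0564]
```

View pics/s12c.png

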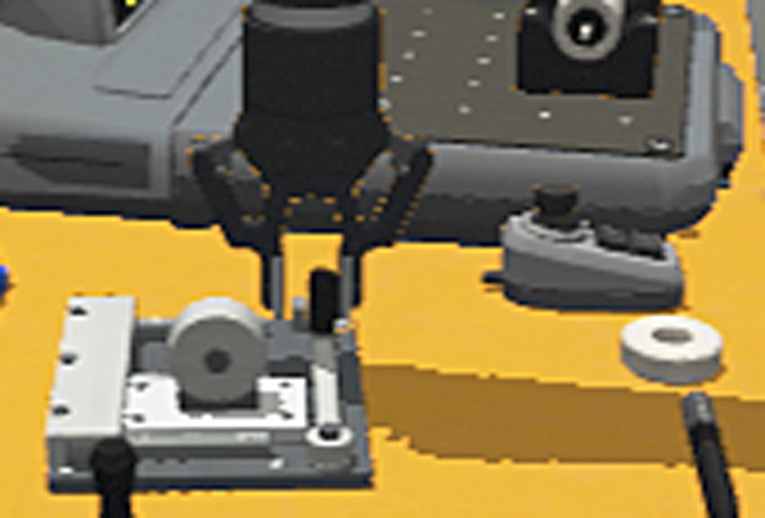

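```bash
python3 -m creep '[{"hand":0.35,"tx":0,"ty":1,"tz":0,"ax":0,"ay":0,"az":0},{"hand":0.35,"tx":0,"ty":2,"tz":0,"ax":0,"ay":0,"az":0},{"hand":0.35,"tx":0,"ty":2,"tz":0,"ax":0,"ay":0,"az":0}]'
```

```text
t: 19.65
tool_pos: [0.5489, 0.0565, 0.0563]
ee_rot: [0.636, 0.771, -0.0, -0.0]
contact_force: [-1.0, 0.9, 0.6]
finger_gap: 0.0297
```

```bash
python3 -m creep '[{"hand":0.35,"tx":0,"ty":1,"tz":0,"ax":0,"ay":0,"az":0},{"hand":0.35,"tx":0,"ty":1.5,"tz":0,"ax":0,"ay":0,"az":0},{"hand":0.35,"tx":0,"ty":1.5,"tz":0,"ax":0,"ay":0,"az":0}]'
```

```text
t: 19.95
tool_pos: [0.5491, 0.0565, 0.0561]
ee_rot: [0.636, 0.771, -0.001, -0.001]
contact_force: [-5.4, -1.2, 4.4]
finger_gap: 0.0302
```

```bash
python3 -m creep '[{"hand":0.35,"tx":0,"ty":1,"tz":0,"ax":0,"ay":0,"az":0},{"hand":0.35,"tx":0,"ty":2,"tz":0,"ax":0,"ay":0,"az":0},{"hand":0.35,"tx":0,"ty":2,"tz":0,"ax":0,"ay":0,"az":0}]'
```

```text
t: 20.25
tool_pos: [0.5493, 0.0565, 0.0557]
ee_rot: [0.637, 0.771, -0.003, -0.003]
contact_force: [-9.8, -1.7, 7.5]
finger_gap: 0.0299
```

```bash
python3 -m creep '[{"hand":0.35,"tx":0,"ty":-4,"tz":0,"ax":0,"ay":0,"az":0},{"hand":0.35,"tx":0,"ty":-9,"tz":0,"ax":0,"ay":0,"az":0},{"hand":0.35,"tx":0,"ty":-9,"tz":0,"ax":0,"ay":0,"az":0}]'
python3 look.py 13
python3 - <<'E'
import cv2
a=cv2.imread("pics/side13.png")[100:215,170:340];cv2.imwrite("pics/s13c.png",cv2.resize(a,None,fx=4.5,fy=4.5,interpolation=cv2.INTER_CUBIC))
E
```

```text
t: 20.55
tool_pos: [0.5438, 0.0555, 0.0564]
ee_rot: [0.636, 0.771, 0.0, 0.0]
contact_force: [-0.4, -0.0, -0.1]
finger_gap: 0.0301
```

View pics/s13c.png

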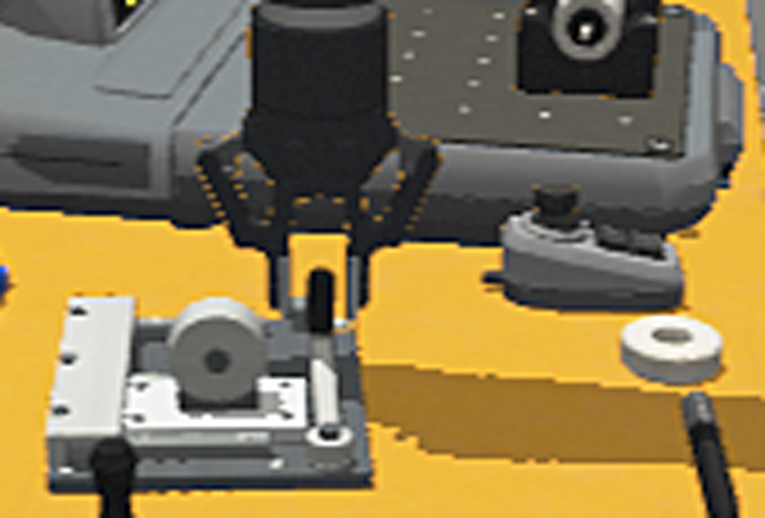

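Knob at about (320,300) stands free between the fingers. Raising straight up.

```bash
python3 -m creep '[{"hand":0.35,"tx":0,"ty":0,"tz":-10,"ax":0,"ay":0,"az":0},{"hand":0.35,"tx":0,"ty":0,"tz":-30,"ax":0,"ay":0,"az":0},{"hand":0.35,"tx":0,"ty":0,"tz":-60,"ax":0,"ay":0,"az":0},{"hand":0.35,"tx":0,"ty":0,"tz":-100,"ax":0,"ay":0,"az":0},{"hand":0.35,"tx":0,"ty":0,"tz":-140,"ax":0,"ay":0,"az":0},{"hand":0.35,"tx":0,"ty":0,"tz":-170,"ax":0,"ay":0,"az":0},{"hand":0.35,"tx":0,"ty":0,"tz":-170,"ax":0,"ay":0,"az":0},{"hand":0.35,"tx":0,"ty":0,"tz":-170,"ax":0,"ay":0,"az":0}]'
python3 look.py 14
python3 - <<'E'
from go import *
import ov,cv2
p=np.load("cr.npy")
K=ov.box(-78,-66,-90,80,13,25)+ov.box(-80.3,-63.7,-43.3,-26.7,29,65)+ov.master(34.5,-1,1)+ov.box(-94,72,-92,92,0,10)
ov.draw("pics/side14.png","side",(140,215,175,325),5,"pics/ov14s.png",p[:3],p[5:7],lines=K)
ov.draw("pics/top14.png","top",(108,258,140,390),3,"pics/t14.png",p[:3],p[3:5],lines=[])
a=cv2.imread("pics/side14.png")[140:215,175:325];cv2.imwrite("pics/s14c.png",cv2.resize(a,None,fx=5,fy=5,interpolation=cv2.INTER_CUBIC))
E
```

```text
t: 21.45
tool_pos: [0.5444, 0.0556, 0.2277]
ee_rot: [0.636, 0.771, 0.001, 0.001]
contact_force: [-1.0, 1.0, -0.9]
finger_gap: 0.0298
```

View pics/ov14s.png

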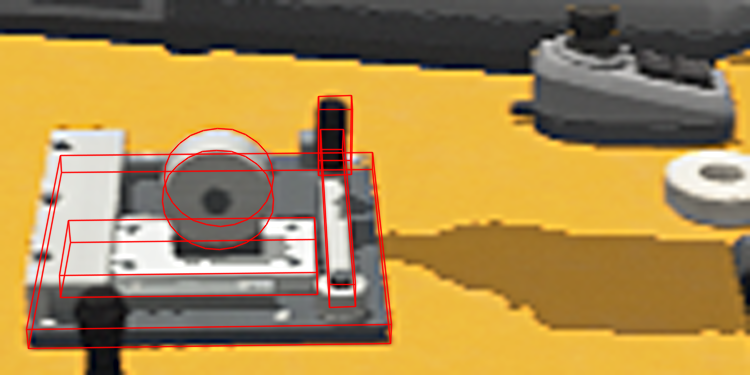

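View pics/t14.png

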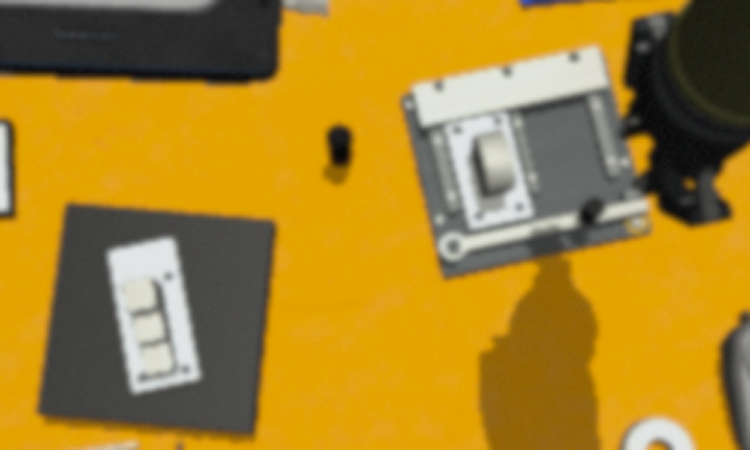

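View pics/side14.png

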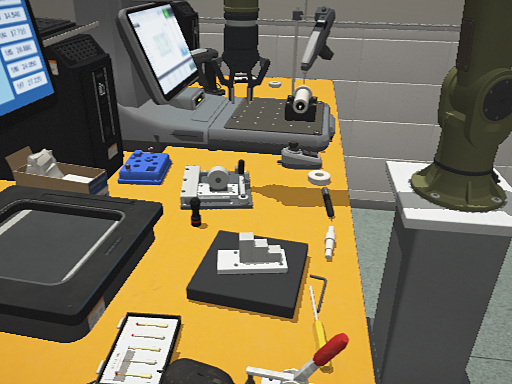

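```bash
python3 -c "
from rig import order
print(order.sign_off())"
```

```text
the job is handed in; nothing more can be done
None
```

The step master is standing on the granite plate and the keeper bar is shut, with the disc master still in its bay. I handed the job in at about 21.5 s; the sign-off itself gives no verdict.

- **Step master:** I gripped it across the block and slid it 41 mm forward along the cradle floor. I then lifted it out and lowered it until the force changed sign, about 3 N on contact. In the last pictures it stands upright, and its foot centre is a few millimetres from the plate's middle.
- **Keeper bar:** I swung the knob round loosely caged between the fingers until it met a hard stop. At about 10 N it did not move any further, well above the roughly 4 N of the catch, and the drawn model for a bar angle of 0 lines up with the side picture. The angle is judged from the pictures and that stop, as there is no direct reading of it.
- **Everything else:** The disc master lines up with its home outline. The stamp, shaft and hex key look unmoved by eye. The gripper hung free at z = 0.23 m, touching nothing.
- **Problems:** One move command was refused for missing keys before anything moved. My side-camera estimate of the plate's middle was about 10 mm off from the top camera because I clicked one corner wrongly, so I used the top one. No later check disagreed.

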